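# Pack the load cells and cap the slotted one

## Robot

A 6-joint arm with a two-finger parallel gripper is mounted at the origin on the work surface. World frame = base frame: x ahead of the robot, y to its left, z up, the work surface at z = 0. Lengths are in m, angles in rad, forces in N, time in s.
With the tool pointing down it reaches from about 0.35 to 0.85 m from the base axis. Payload 8.1 kg.
Tool frame: the origin (TCP) lies at the very end of the fingers, on their centre line; the grasp point (between the pads) lies 19 mm behind it (grip_point_offset is the distance from the TCP to the grasp point, in m); z points along the fingers, y is the line along which they close (so a half turn about z gives the same grasp; the last joint's range is limited). The gripper opens to 85 mm and grips with 20 to 120 N. Pads are 22 mm wide; open, the fingers measure 114 mm over their backs; the gripper's body (76 mm by 85 mm) begins 54 mm behind the grasp point. The pads swing forward as they close: fully open they stand 13 mm farther back than shut.
Start: joints at [1.162, 0.13, 1.488, -0, 1.523, -0.085], TCP at [0.191, 0.569, 0.231] pointing down, gripper open.
Joint ranges: [-2.96, 2.96], [-0.89, 2.26], [0.02, 2.5], [-1.34, 4.48], [0, 2.73], [-2.66, 2.66]. Speed limits (rad/s): [2.39, 2.39, 2.79, 3.14, 3.14, 3.14].

## Interface

Orientations are given as [roll, pitch, yaw] about the fixed x, y, z axes, in that order (R = Rz(yaw) Ry(pitch) Rx(roll)).
In Python, from station import state, get_image, camera_info, finish_job, grip_point_offset gives the robot as it stands. The module is installed in compiled form; this text tells all that it offers.
- The arm moves only by the tool apply_moves, never from a script. Its argument "series" is a list of rows, each an object with "dp": the shift along the tool's x, y, z each as a share of 0.04 m, from -1 to 1, a list of three; "rotation": the turn, a rotation vector about the tool's x, y, z each as a share of 5 degrees, from -1 to 1, a list of three; "fingers": the opening, from 0 (shut) to 1 (fully open). In form: [{"dp": [x, y, z], "rotation": [rx, ry, rz], "fingers": fingers}, ...]. A call has 1 to 10 rows; each row shifts and turns the commanded pose from where the row before left it, along the tool's axes as they then stand; what a row does not reach is not made up. A row lasts 1/8 s, in which the tool goes at most 62.5 mm and 10.7 degrees, less where a joint would pass 70% of its speed; a pose out of reach is approached as far as the arm can. A call with a number of a shift or a turn outside -1 to 1 is refused whole. A call with a gripper value outside its range is refused whole. The fingers move at their own pace and stop on an object; the grip force is fixed at half the most. Time passes only in rows, so rows that do not move let the fingers close. It gives the time, the measured TCP pose, the force, the opening and the grip force at its end, in the units of the state.
- state(): the state, without advancing time (a new reading comes with each control period).
- get_image(name): name is "scene" or "top"; returns the picture (384x512x3 uint8, red, green, blue); there is no depth.
- camera_info(name): a dict with "intrinsics" (3x3 intrinsics, pixels), "dist" ([k1, k2, p1, p2, k3] as OpenCV has them; the pictures are not rectified), "R" (3x3) and "t" (3): a world point X has camera coordinates R X + t. Camera axes: x right, y down, z forward; pixel columns grow to the right and rows downward; lengths in m; the calibration is good to about 2 mm. A picture is of the moment at which its call begins. camera_info takes no time and is no camera call.
- finish_job(): hands the job in; it is judged then, once.
The state is a dict: "time": time; "joints": joint angles; "joint_velocities": joint speeds; "effort": joint torques, N m; "tcp_pos": TCP position; "ee_rot": TCP orientation; "force": force on the tool from outside, world axes, zero at the start; "moment": the same for the moment, N m; "width": finger opening in m; "gripper_force": force on a finger pad.
Only numpy, scipy, OpenCV 4.12 (cv2) and the standard library are available. Lean on these libraries where they do the work, as an engineer would, in place of code of your own. Each camera call takes 0.05 s, during which the arm holds its last target. There are 200 camera calls.

## Task

Pack the calibration set: stand the slotted canister, the slim column and the square block load cell upright in the three free cells of the plywood crate, one per cell, and have the keyed loading cap on the canister with both its lugs dropped fully into the notches of the rim. Set everything down gently without dropping or tipping a load cell, leave the load cell that is already packed in its cell, and leave the junction box and the brass weight where they are.

Things in the scene. Friction and masses are not known exactly. Their poses are not given: they have to be found in the camera images.
- cell0 (a point): Centre of a crate cell at its inner floor, 6 mm above the table; z up, x, y along the sides. Crate: fixed plywood tray 182 x 182 x 40 mm, any yaw, 6 mm walls and a cross of 6 mm dividers as high as the walls: four cells 82 x 82 mm inside, 34 mm deep, centres 88 mm apart. One cell already holds a load cell (which cell: see packed_center); three are free.
- cell1 (a point): Centre of another of the crate's four cells, at its inner floor, 6 mm above the table; as cell0.
- cell2 (a point): Centre of another of the crate's four cells, at its inner floor, 6 mm above the table; as cell0.
- cell3 (a point): Centre of another of the crate's four cells, at its inner floor, 6 mm above the table; as cell0.
- canister_center (a point): Centre (half-way up) of the slotted canister load cell: loose steel cylinder 56 mm in diameter, 115 mm high, 0.5 to 0.85 kg, z up. Its top 12 mm is a rim (bore 30 mm) with two open notches at its own +x and -x, 21 mm wide, 12 mm deep. A 6 mm cable-socket stub at its own -y, 36 mm above the foot; smooth above that, gripped at any yaw.
- column_center (a point): Centre (half-way up) of the slim column load cell: loose aluminium cylinder 46 mm in diameter up to 105 mm, then a 26 mm load button to its full height of 130 mm; 0.35 to 0.6 kg, z up. A 6 mm cable-socket stub at its own -y, 36 mm above the foot.
- block_center (a point): Centre (half-way up) of the square block load cell: loose aluminium block 48 x 48 mm (sides along its own x, y), 100 mm high, with a 32 mm round load button on top, 118 mm in all; 0.4 to 0.65 kg, z up. A 6 mm cable-socket stub at its own -y, 36 mm above the foot.
- cap_center (a point): Centre of the loose bright steel keyed loading cap, 52 mm high, 0.2-0.33 kg, standing on its lugs. From below: two lugs 10 high, 15 wide (y), 10 long (x), 22 mm out at own +x and -x; disc 62 diameter, 8 thick; grip bar 46 along own x, 14 thick, 34 high. Centre: 26 mm above lug feet, 8 above disc top. Fully seated, the disc lies on the rim and it is 73.5 mm above canister_center. Half a turn is the same.
- packed_center (a point): Centre (half-way up) of the load cell already packed in one of the crate's cells: steel, 54 mm in diameter, 104 mm high, z up. It stays there.
- junction_center (a point): Centre of a loose grey junction box, 80 x 58 x 44 mm (x, y, z; a 12 mm stub more at its -x end), a bystander among the load cells.
- weight_center (a point): Centre of a loose brass knobbed weight, 64 mm in diameter and 66 mm high, a bystander among the load cells.
Not all that is in view belongs to the job. Leave any blue, green or purple look-alike of the part that bears canister_center alone.

How it is judged:
At the end, for the whole second after the job is handed in: Canister, column, block upright (0.12 rad), on the crate floor (6 mm), each within 30 mm of the centre of its own cell; packed one upright, still in its cell; cap on the canister, lugs in the notches (height 4 mm, sideways 8 mm, line 0.18 rad, level 0.12 rad); all at rest (((horizontal distance between canister_center and cell0 below 0.03 m and z of canister_center in the frame of cell0 between 0.0515 and 0.0635 m) or (horizontal distance between canister_center and cell1 below 0.03 m and z of canister_center in the frame of cell1 between 0.0515 and 0.0635 m) or (horizontal distance between canister_center and cell2 below 0.03 m and z of canister_center in the frame of cell2 between 0.0515 and 0.0635 m) or (horizontal distance between canister_center and cell3 below 0.03 m and z of canister_center in the frame of cell3 between 0.0515 and 0.0635 m)) and angle between each of canister_center, column_center, block_center, packed_center, cap_center's own z axis and vertical below 0.12 rad and linear speed of each of canister, column, block, cap below 0.03 m/s and ((horizontal distance between column_center and cell0 below 0.03 m and z of column_center in the frame of cell0 between 0.059 and 0.071 m) or (horizontal distance between column_center and cell1 below 0.03 m and z of column_center in the frame of cell1 between 0.059 and 0.071 m) or (horizontal distance between column_center and cell2 below 0.03 m and z of column_center in the frame of cell2 between 0.059 and 0.071 m) or (horizontal distance between column_center and cell3 below 0.03 m and z of column_center in the frame of cell3 between 0.059 and 0.071 m)) and ((horizontal distance between block_center and cell0 below 0.03 m and z of block_center in the frame of cell0 between 0.053 and 0.065 m) or (horizontal distance between block_center and cell1 below 0.03 m and z of block_center in the frame of cell1 between 0.053 and 0.065 m) or (horizontal distance between block_center and cell2 below 0.03 m and z of block_center in the frame of cell2 between 0.053 and 0.065 m) or (horizontal distance between block_center and cell3 below 0.03 m and z of block_center in the frame of cell3 between 0.053 and 0.065 m)) and horizontal distance between canister_center and column_center above 0.045 m and horizontal distance between each of canister_center, column_center and block_center above 0.045 m and horizontal distance between each of canister_center, column_center, block_center and packed_center above 0.045 m and (horizontal distance between packed_center and cell0 below 0.03 m or horizontal distance between packed_center and cell1 below 0.03 m or horizontal distance between packed_center and cell2 below 0.03 m or horizontal distance between packed_center and cell3 below 0.03 m) and distance of packed_center from where it was at the start of the episode below 0.04 m and horizontal distance between cap_center and canister_center below 0.008 m and z of cap_center in the frame of canister_center between 0.0695 and 0.0775 m and angle between the x axis of cap_center and the x axis of canister_center, either way round below 0.18 rad); the robot touches nothing.
It fails at once if a load cell is tipped over (more than about 45 degrees from upright) (angle between any of canister_center, column_center, block_center, packed_center's own z axis and vertical above 0.8 rad).
It fails at once if a load cell or the cap is dropped from more than a few cm or flung (faster than 0.6 m/s while the fingers do not hold it) ((linear speed of canister above 0.6 m/s and contact force between canister and the fingers below 0.1 N) or (linear speed of column above 0.6 m/s and contact force between column and the fingers below 0.1 N) or (linear speed of block above 0.6 m/s and contact force between block and the fingers below 0.1 N) or (linear speed of cap above 0.6 m/s and contact force between cap and the fingers below 0.1 N)).
It fails at once if the junction box or the brass weight is pushed more than 40 mm or tipped over (distance of any of junction_center, weight_center from where it was at the start of the episode above 0.04 m or angle between any of junction_center, weight_center's own z axis and vertical above 0.5 rad).
It also fails if it takes over 72 s, if anything falls off the work surface, if the arm or the gripper's body presses on something with over 40 N, if the wrist force passes 120 N, or if a joint passes its speed limit or range.

## Working session

There is one attempt and no reset: what is moved stays moved. The work goes in short steps, Python scripts to look and compute and a tool call to move; the robot and the scene stay as the last step left them, time stands still between calls to the robot, and variables do not carry over. Pictures are saved under pics/ and viewed, at most 10 in all, crops included, and the job is handed in when it is done.

Besides the shell and the picture viewer there is one more tool, called after "Call:" as name([rows], argument=value, ...), one row to a line, values as JSON. apply_moves: Moves the arm, as the interface text tells. Shift numbers are shares of 0.04 m and turn numbers shares of 5 degrees, none past 1 either way. Its arguments: {"type":"object","properties":{"series":{"type":"array","items":{"type":"object","properties":{"dp":{"type":"array","items":{"type":"number","minimum":-1,"maximum":1}},"rotation":{"type":"array","items":{"type":"number","minimum":-1,"maximum":1}},"fingers":{"type":"number"}}}}},"required":["series"]}

```bash
mkdir -p pics
python3 - <<'E'
from station import *
import cv2,numpy as np
for n in("scene","top"):
    im=get_image(n); cv2.imwrite(f"pics/{n}0.png",cv2.resize(im[:,:,::-1],(800,600),interpolation=cv2.INTER_CUBIC))
    cv2.imwrite(f"pics/{n}raw.png",im[:,:,::-1])
    c=camera_info(n);print(n,c, -np.array(c['R']).T@c['t'])
print(state(),grip_point_offset)
E
```

```text
scene {'intrinsics': array([[436.04207263,   0.        , 258.21441968],
       [  0.        , 436.04207263, 196.14351913],
       [  0.        ,   0.        ,   1.        ]]), 'dist': array([-0.07391422,  0.        ,  0.        ,  0.        ,  0.        ]), 'R': array([[-0.44731853,  0.89425154, -0.01484328],
       [ 0.58892239,  0.28201659, -0.75738832],
       [-0.67310962, -0.34753537, -0.652796  ]]), 't': array([ 0.29693774, -0.26235706,  1.55644503])} [1.33499182 0.3493717  0.82174245]
top {'intrinsics': array([[379.33854321,   0.        , 257.82714545],
       [  0.        , 379.33854321, 188.97283817],
       [  0.        ,   0.        ,   1.        ]]), 'dist': array([-0.11377413,  0.        ,  0.        ,  0.        ,  0.        ]), 'R': array([[-0.02561622, -0.99966853,  0.00257537],
       [-0.98462611,  0.02478531, -0.17290782],
       [ 0.17278667, -0.00696502, -0.98493464]]), 't': array([-0.03081895,  0.58764883,  0.95780017])} [ 0.41232981 -0.03870269  1.04505902]
{'time': 0.1, 'joints': array([ 1.16160466e+00,  1.31093804e-01,  1.48921080e+00,  2.40317457e-05,
        1.52300180e+00, -8.54021257e-02]), 'joint_velocities': array([-0.00163308, -0.00288574, -0.00157186, -0.001551  ,  0.00039343,
        0.00057306]), 'effort': array([ 3.47461952e-03, -5.70952642e+01, -5.01941836e+01,  2.89146840e-05,
        8.08714831e-03,  4.91797528e-05]), 'tcp_pos': array([0.19066399, 0.56835969, 0.23032226]), 'ee_rot': array([-3.13988720e+00, -1.70094512e-04,  2.81780180e+00]), 'force': array([0.39868437, 0.42772757, 0.92743372]), 'moment': array([-0.0080582 ,  0.00324241, -0.02105809]), 'gripper_force': 0.0, 'width': 0.08546878417016235} 0.0187
```

View pics/scene0.png

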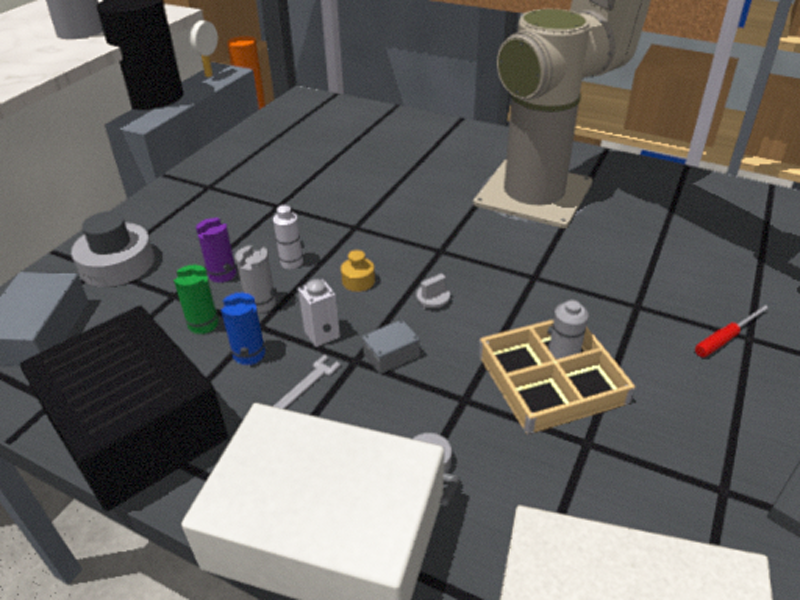

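View pics/top0.png

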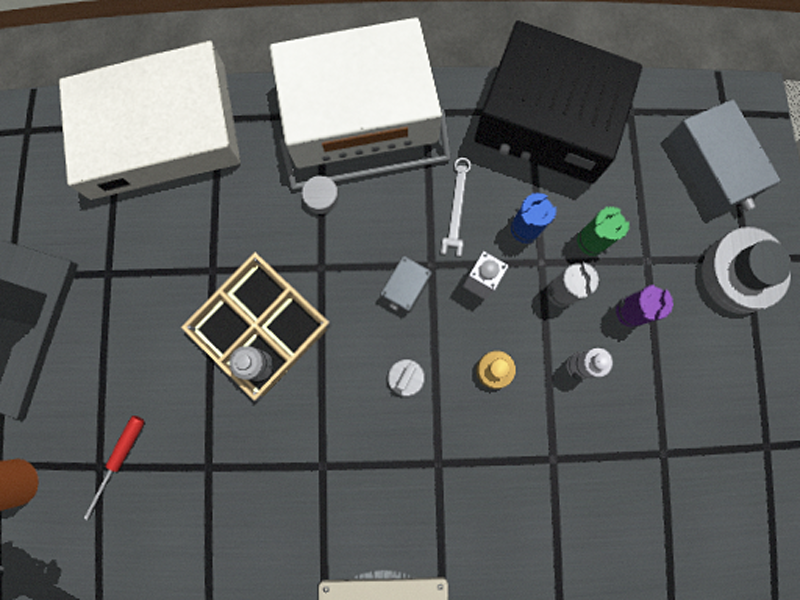

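Run:
```python
import cv2,numpy as np
t=cv2.imread("pics/topraw.png");s=cv2.imread("pics/sceneraw.png")
def crop(im,x,y,w,h,k,f):
    o=cv2.resize(im[y:y+h,x:x+w],None,fx=k,fy=k,interpolation=cv2.INTER_CUBIC)
    for i in range(0,w,20):cv2.putText(o,str(x+i),(i*k,10),0,.35,(0,255,255));cv2.line(o,(i*k,12),(i*k,18),(0,255,255))
    for i in range(0,h,20):cv2.putText(o,str(y+i),(0,i*k+4),0,.35,(0,255,255));cv2.line(o,(24,i*k),(30,i*k),(0,255,255))
    if f:cv2.imwrite(f,o)
    return o
crop(t,240,120,200,140,4,"pics/c1.png");crop(s,140,125,160,105,5,"pics/c2.png")
a=crop(t,110,156,105,105,4,None)[:400,:400];b=crop(s,300,185,110,95,4,None)[:400,:400]
b=cv2.copyMakeBorder(b,0,400-b.shape[0],0,400-b.shape[1],0)
cv2.imwrite("pics/c3.png",np.hstack([a,b]))
```

```text
(no output)
```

View pics/c1.png

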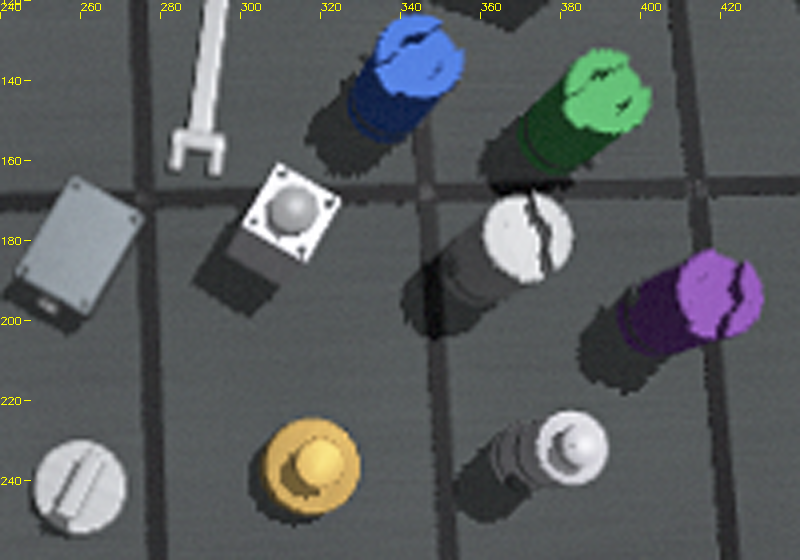

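View pics/c2.png

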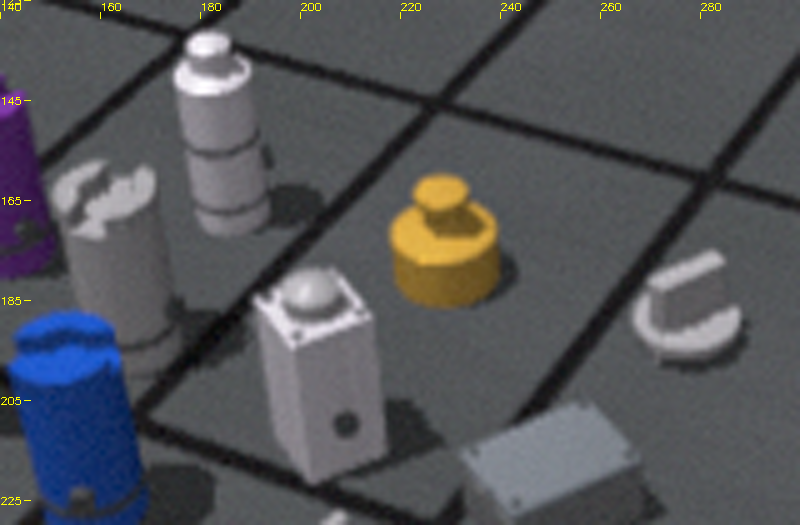

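View pics/c3.png

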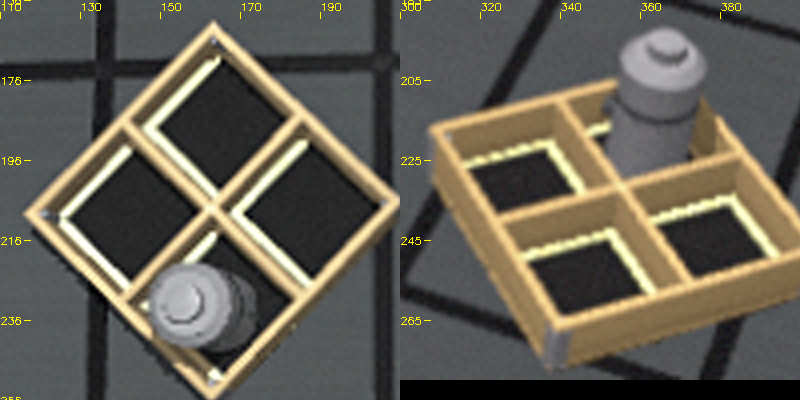

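Scene contents: the slotted canister candidates in the top view are grey-white (372,179), blue (344,134), green (391,143) and purple (420,193). The description says steel and not blue, green or purple, so it is the grey one. The column is at (383,232), block (313,172), cap (260,241), weight (318,237), junction (259,182) and crate (163,208), with the packed cell nearest the robot.

```bash
cat > h.py <<'E'
import cv2,numpy as np
from station import camera_info
C={n:camera_info(n) for n in("scene","top")}
def ray(n,p):
    c=C[n];q=cv2.undistortPoints(np.array([[p]],float),c['intrinsics'],c['dist'])[0,0]
    d=c['R'].T@np.array([q[0],q[1],1]);return -c['R'].T@c['t'],d/np.linalg.norm(d)
def onz(n,p,z):
    o,d=ray(n,p);return o+d*(z-o[2])/d[2]
def tri(pt,ps):
    o1,d1=ray("top",pt);o2,d2=ray("scene",ps)
    A=np.stack([d1,-d2],1);s=np.linalg.lstsq(A,o2-o1,rcond=None)[0]
    a,b=o1+s[0]*d1,o2+s[1]*d2;return (a+b)/2,np.linalg.norm(a-b)
def proj(n,X):
    c=C[n];return cv2.projectPoints(np.atleast_2d(X).astype(float),cv2.Rodrigues(c['R'])[0],c['t'],c['intrinsics'],c['dist'])[0][:,0]
E
python3 - <<'E'
from h import *
np.set_printoptions(precision=4,suppress=True)
T=lambda x,y,o=(240,120):((x+.5)/4-.5+o[0],(y+.5)/4-.5+o[1])
S=lambda x,y:((x+.5)/5-.5+140,(y+.5)/5-.5+125)
T3=lambda x,y:T(x,y,(110,156)); S3=lambda x,y:T(x,y,(300,185))
for n,a,b in [("can",T(528,237),S(104,199)),("colsh",T(572,448),S(213,74)),("colbut",T(576,444),S(208,43)),("blkL",T(243,222),S(374,318)),("blkB",T(305,263),S(330,268)),("blkR",T(280,163),S(298,345)),("blkRR",T(341,203),S(257,298)),("bar1",T(98,450),S(655,290)),("bar2",T(66,522),S(720,256)),("crL",T3(27,213),S3(150,332)),("cross",T3(211,207),S3(218,187)),("crTop",T3(213,22),S3(32,128)),("wt",T(320,462),S(441,190))]: print(n,*tri(a,b))
print("1z can",onz("top",T(528,237),.115),"col",onz("top",T(572,448),.105))
bc=[onz("top",T(*p),.1) for p in((280,163),(341,203),(305,263),(243,222))];print("blk",*bc,np.mean(bc,0))
cc=[onz("top",T3(*p),.04) for p in((213,22),(398,200),(213,398),(27,213))];print("crate",*cc,np.mean(cc,0),onz("top",T3(211,207),.04))
print("cap",onz("top",T(80,487),.018),onz("top",T(98,450),.052),onz("top",T(66,522),.052))
for n,p in(("blue",(418,57)),("green",(607,90)),("purple",(720,294))):print(n,onz("top",T(*p),.115))
print("junc",onz("top",T(80,245),.044),"wt",onz("top",T(320,462),.066))
for n,p in (("tc",(310,465)),):print(onz("top",T(*p),.04))
E
```

```text
can [ 0.5954 -0.3357  0.1077] 0.0008017953718661946
colsh [ 0.4608 -0.3548  0.1043] 0.0007820409572661955
colbut [ 0.4628 -0.3514  0.1278] 0.002843159009255928
blkL [ 0.6109 -0.1538  0.0989] 0.002530019366808467
blkB [ 0.5844 -0.1943  0.0989] 0.002278339008212889
blkR [ 0.6481 -0.1781  0.1004] 0.004939931462176475
blkRR [ 0.6223 -0.2182  0.098 ] 0.0011313920644292319
bar1 [ 0.4714 -0.058   0.049 ] 0.0028111776162136823
bar2 [ 0.4257 -0.037   0.048 ] 0.0003873370374711174
crL [0.5864 0.2721 0.0035] 0.17098306518724016
cross [0.5452 0.2113 0.0395] 0.0012284938560756784
crTop [0.6531 0.1535 0.1622] 0.06178712958813967
wt [ 0.4591 -0.2015  0.0653] 0.0011021524109244354
1z can [ 0.5942 -0.3337  0.115 ] col [ 0.461 -0.355  0.105]
blk [ 0.6494 -0.1805  0.1   ] [ 0.6222 -0.2184  0.1   ] [ 0.5837 -0.1931  0.1   ] [ 0.6112 -0.1548  0.1   ] [ 0.6166 -0.1867  0.1   ]
crate [0.6728 0.2128 0.04  ] [0.5467 0.0855 0.04  ] [0.418 0.209 0.04 ] [0.5436 0.3385 0.04  ] [0.5453 0.2114 0.04  ] [0.5449 0.2118 0.04  ]
cap [ 0.4493 -0.0471  0.018 ] [ 0.4718 -0.0592  0.052 ] [ 0.4258 -0.0372  0.052 ]
blue [ 0.7141 -0.2714  0.115 ]
green [ 0.6899 -0.3942  0.115 ]
purple [ 0.5544 -0.4562  0.115 ]
junc [ 0.6099 -0.0512  0.044 ] wt [ 0.4593 -0.2018  0.066 ]
[ 0.4588 -0.1994  0.04  ]
```

Call:
apply_moves([
  {"dp": [-1, -0.62, 0], "rotation": [0, 0, 0], "fingers": 1},
  {"dp": [-1, -0.62, 0], "rotation": [0, 0, 0], "fingers": 1},
  {"dp": [-1, -0.62, 0], "rotation": [0, 0, 0], "fingers": 1},
  {"dp": [-1, -0.62, 0], "rotation": [0, 0, 0], "fingers": 1},
  {"dp": [-1, -0.62, 0], "rotation": [0, 0, 0], "fingers": 1},
  {"dp": [-1, -0.62, 0], "rotation": [0, 0, 0], "fingers": 1},
  {"dp": [-1, -0.62, 0], "rotation": [0, 0, 0], "fingers": 1},
  {"dp": [-1, -0.62, 0], "rotation": [0, 0, 0], "fingers": 1},
  {"dp": [-1, -0.62, 0], "rotation": [0, 0, 0], "fingers": 1},
  {"dp": [-1, -0.62, 0], "rotation": [0, 0, 0], "fingers": 1},
])

```text
time: 1.35
tcp_pos: [0.4918, 0.2051, 0.2309]
ee_rot: [-3.141, -0.0, 2.818]
force: [1.0, 0.5, -0.2]
width: 0.0856
gripper_force: 0.0
```

```bash
cat > go.py <<'E'
import sys,numpy as np
from station import state
from scipy.spatial.transform import Rotation as R
s=state();x,y,z=map(float,sys.argv[1:4]);p=s['tcp_pos'];M=R.from_euler('xyz',s['ee_rot']).as_matrix()
d=M.T@(np.array([x,y,z])-p)/.04
print("t %.2f tcp"%s['time'],p.round(4),"ee deg",np.degrees(s['ee_rot']).round(2),"yaxis deg %.2f"%(np.degrees(np.arctan2(M[1,1],M[0,1]))),"F",s['force'].round(1),"w %.4f gf %.1f"%(s['width'],s['gripper_force']),"j",s['joints'].round(2))
print("dp units",d.round(2),"min rows",np.abs(d).max().round(1))
E
python3 go.py .461 -.355 .2
```

```text
t 1.35 tcp [0.4918 0.2051 0.2309] ee deg [-1.7999e+02 -3.0000e-02  1.6145e+02] yaxis deg 71.45 F [ 1.   0.5 -0.2] w 0.0856 gf 0.0 j [ 0.3  -0.05  1.68  0.    1.52 -0.95]
dp units [ -3.73 -13.52   0.77] min rows 13.5
```

Call:
apply_moves([
  {"dp": [-0.27, -1, 0], "fingers": 1},
  {"dp": [-0.27, -1, 0], "fingers": 1},
  {"dp": [-0.27, -1, 0], "fingers": 1},
  {"dp": [-0.27, -1, 0], "fingers": 1},
  {"dp": [-0.27, -1, 0], "fingers": 1},
  {"dp": [-0.27, -1, 0], "fingers": 1},
  {"dp": [-0.27, -1, 0], "fingers": 1},
  {"dp": [-0.27, -1, 0], "fingers": 1},
  {"dp": [-0.27, -1, 0], "fingers": 1},
  {"dp": [-0.27, -1, 0], "fingers": 1},
])

```text
$.series[0]: bad value
```

Call:
apply_moves([
  {"dp": [-0.27, -0.9, 0], "fingers": 1},
  {"dp": [-0.27, -0.9, 0], "fingers": 1},
  {"dp": [-0.25, -0.9, 0], "fingers": 1},
  {"dp": [-0.2, -0.8, 0.3], "fingers": 1},
  {"dp": [0, 0, 0.5], "fingers": 1},
])

```text
$.series[0]: bad value
```

```bash
python3 go.py .461 -.355 .071
```

```text
t 1.35 tcp [0.4918 0.2051 0.2309] ee deg [-1.7999e+02 -3.0000e-02  1.6145e+02] yaxis deg 71.45 F [ 1.   0.5 -0.2] w 0.0856 gf 0.0 j [ 0.3  -0.05  1.68  0.    1.52 -0.95]
dp units [ -3.73 -13.52   4.  ] min rows 13.5
```

Rotation must be given in each row.

Call:
apply_moves([
  {"dp": [-0.27, -1, 0], "rotation": [0, 0, 0], "fingers": 1},
  {"dp": [-0.27, -1, 0], "rotation": [0, 0, 0], "fingers": 1},
  {"dp": [-0.27, -1, 0], "rotation": [0, 0, 0], "fingers": 1},
  {"dp": [-0.27, -1, 0], "rotation": [0, 0, 0], "fingers": 1},
  {"dp": [-0.27, -1, 0], "rotation": [0, 0, 0], "fingers": 1},
  {"dp": [-0.27, -1, 0], "rotation": [0, 0, 0], "fingers": 1},
  {"dp": [-0.27, -1, 0], "rotation": [0, 0, 0], "fingers": 1},
  {"dp": [-0.27, -1, 0], "rotation": [0, 0, 0], "fingers": 1},
  {"dp": [-0.27, -1, 0], "rotation": [0, 0, 0], "fingers": 1},
  {"dp": [-0.27, -1, 0], "rotation": [0, 0, 0], "fingers": 1},
])

```text
time: 2.6
tcp_pos: [0.4658, -0.2083, 0.2309]
ee_rot: [3.141, -0.001, 2.818]
force: [0.9, -0.4, 0.1]
width: 0.0852
gripper_force: 0.0
```

Call:
apply_moves([
  {"dp": [-0.27, -0.9, 0], "rotation": [0, 0, 0], "fingers": 1},
  {"dp": [-0.27, -0.9, 0], "rotation": [0, 0, 0], "fingers": 1},
  {"dp": [-0.25, -0.9, 0], "rotation": [0, 0, 0], "fingers": 1},
  {"dp": [-0.2, -0.8, 0.3], "rotation": [0, 0, 0], "fingers": 1},
  {"dp": [0, 0, 0.5], "rotation": [0, 0, 0], "fingers": 1},
])

```text
time: 3.22
tcp_pos: [0.4589, -0.3546, 0.1989]
ee_rot: [-3.141, 0.001, 2.815]
force: [-0.3, 0.0, -0.6]
width: 0.0853
gripper_force: 0.0
```

```bash
python3 go.py .461 -.355 .071
```

```text
t 3.23 tcp [ 0.4589 -0.3546  0.1989] ee deg [-1.7996e+02  4.0000e-02  1.6129e+02] yaxis deg 71.29 F [-0.3  0.  -0.6] w 0.0853 gf 0.0 j [-0.75  0.09  1.59 -0.    1.46 -1.99]
dp units [-0.05  0.01  3.2 ] min rows 3.2
```

Call:
apply_moves([
  {"dp": [-0.05, 0, 0.8], "rotation": [0, 0, 0], "fingers": 1},
  {"dp": [0, 0, 0.8], "rotation": [0, 0, 0], "fingers": 1},
  {"dp": [0, 0, 0.8], "rotation": [0, 0, 0], "fingers": 1},
  {"dp": [0, 0, 0.8], "rotation": [0, 0, 0], "fingers": 1},
  {"dp": [0, 0, 0], "rotation": [0, 0, 0], "fingers": 0},
  {"dp": [0, 0, 0], "rotation": [0, 0, 0], "fingers": 0},
  {"dp": [0, 0, 0], "rotation": [0, 0, 0], "fingers": 0},
  {"dp": [0, 0, 0], "rotation": [0, 0, 0], "fingers": 0},
])

```text
time: 4.22
tcp_pos: [0.4622, -0.354, 0.0731]
ee_rot: [-3.14, 0.003, 2.818]
force: [-0.7, -0.4, 4.9]
width: 0.0447
gripper_force: 62.1
```

```bash
python3 go.py .461 -.355 .23
```

```text
t 4.22 tcp [ 0.4622 -0.354   0.0731] ee deg [-1.7993e+02  1.6000e-01  1.6144e+02] yaxis deg 71.44 F [-0.7 -0.4  4.9] w 0.0447 gf 62.1 j [-0.74  0.21  1.7   0.    1.23 -1.99]
dp units [ 0.01 -0.04 -3.92] min rows 3.9
```

Call:
apply_moves([
  {"dp": [0, 0, -0.6], "rotation": [0, 0, 0], "fingers": 0},
  {"dp": [0, 0, -0.8], "rotation": [0, 0, 0], "fingers": 0},
  {"dp": [0, 0.1, -1], "rotation": [0, 0, 0], "fingers": 0},
  {"dp": [0.1, 0.4, -1], "rotation": [0, 0, 0], "fingers": 0},
  {"dp": [0.2, 0.8, -0.6], "rotation": [0, 0, 0], "fingers": 0},
  {"dp": [0.2, 1, 0], "rotation": [0, 0, 0], "fingers": 0},
  {"dp": [0.2, 1, 0], "rotation": [0, 0, 0], "fingers": 0},
  {"dp": [0.2, 1, 0], "rotation": [0, 0, 0], "fingers": 0},
  {"dp": [0.2, 1, 0], "rotation": [0, 0, 0], "fingers": 0},
  {"dp": [0.2, 1, 0], "rotation": [0, 0, 0], "fingers": 0},
])

```text
time: 5.48
tcp_pos: [0.4917, -0.0961, 0.231]
ee_rot: [3.141, -0.001, 2.818]
force: [-0.0, 0.3, -4.7]
width: 0.0443
gripper_force: 62.5
```

Call:
apply_moves([
  {"dp": [0.2, 1, 0], "rotation": [0, 0, 0], "fingers": 0},
  {"dp": [0.2, 1, 0], "rotation": [0, 0, 0], "fingers": 0},
  {"dp": [0.2, 1, 0], "rotation": [0, 0, 0], "fingers": 0},
  {"dp": [0.2, 1, 0], "rotation": [0, 0, 0], "fingers": 0},
  {"dp": [0.2, 1, 0], "rotation": [0, 0, 0], "fingers": 0},
  {"dp": [0.2, 1, 0], "rotation": [0, 0, 0], "fingers": 0},
  {"dp": [0.2, 1, 0], "rotation": [0, 0, 0], "fingers": 0},
  {"dp": [0.2, 0.9, 0], "rotation": [0, 0, 0], "fingers": 0},
])

```text
time: 6.48
tcp_pos: [0.5314, 0.2238, 0.2308]
ee_rot: [-3.141, -0.001, 2.818]
force: [0.3, -0.5, -4.1]
width: 0.045
gripper_force: 62.5
```

```bash
python3 go.py .544 .274 .079
```

```text
t 6.47 tcp [0.5314 0.2238 0.2308] ee deg [-1.7998e+02 -6.0000e-02  1.6146e+02] yaxis deg 71.46 F [ 0.3 -0.5 -4.1] w 0.0450 gf 62.5 j [ 0.31  0.07  1.55  0.    1.52 -0.94]
dp units [0.1  1.29 3.79] min rows 3.8
```

Call:
apply_moves([
  {"dp": [0.05, 0.7, 0], "rotation": [0, 0, 0], "fingers": 0},
  {"dp": [0.05, 0.55, 0.3], "rotation": [0, 0, 0], "fingers": 0},
  {"dp": [0, 0, 0.8], "rotation": [0, 0, 0], "fingers": 0},
  {"dp": [0, 0, 0.8], "rotation": [0, 0, 0], "fingers": 0},
  {"dp": [0, 0, 0.8], "rotation": [0, 0, 0], "fingers": 0},
  {"dp": [0, 0, 0.6], "rotation": [0, 0, 0], "fingers": 0},
  {"dp": [0, 0, 0.2], "rotation": [0, 0, 0], "fingers": 0},
  {"dp": [0, 0, 0], "rotation": [0, 0, 0], "fingers": 0},
])

```text
time: 7.48
tcp_pos: [0.5437, 0.2708, 0.091]
ee_rot: [-3.141, -0.001, 2.818]
force: [0.8, -0.4, -4.6]
width: 0.0444
gripper_force: 62.6
```

```bash
python3 go.py .544 .274 .079
```

```text
t 7.47 tcp [0.5437 0.2708 0.091 ] ee deg [-1.7996e+02 -6.0000e-02  1.6144e+02] yaxis deg 71.45 F [ 0.8 -0.4 -4.6] w 0.0444 gf 62.6 j [ 0.38  0.26  1.61  0.    1.28 -0.87]
dp units [0.02 0.08 0.3 ] min rows 0.3
```

Call:
apply_moves([
  {"dp": [0, 0.05, 0.2], "rotation": [0, 0, 0], "fingers": 0},
  {"dp": [0, 0, 0.06], "rotation": [0, 0, 0], "fingers": 0},
  {"dp": [0, 0, 0.05], "rotation": [0, 0, 0], "fingers": 0},
])

```text
time: 7.85
tcp_pos: [0.5449, 0.273, 0.0792]
ee_rot: [3.141, 0.0, 2.818]
force: [-1.1, -1.6, 2.8]
width: 0.0448
gripper_force: 63.7
```

Call:
apply_moves([
  {"dp": [0, 0, 0], "rotation": [0, 0, 0], "fingers": 1},
  {"dp": [0, 0, 0], "rotation": [0, 0, 0], "fingers": 1},
  {"dp": [0, 0, 0], "rotation": [0, 0, 0], "fingers": 1},
  {"dp": [0, 0, -0.5], "rotation": [0, 0, 0], "fingers": 1},
  {"dp": [0, 0, -1], "rotation": [0, 0, 0], "fingers": 1},
  {"dp": [0, 0, -1], "rotation": [0, 0, 0.8], "fingers": 1},
  {"dp": [0, 0, -1], "rotation": [0, 0, 0.8], "fingers": 1},
  {"dp": [0, 0, -0.3], "rotation": [0, 0, 0.8], "fingers": 1},
  {"dp": [0, 0, 0], "rotation": [0, 0, 0.8], "fingers": 1},
])

```text
time: 8.98
tcp_pos: [0.546, 0.2734, 0.2352]
ee_rot: [3.137, 0.003, 2.536]
force: [0.7, -0.4, -0.1]
width: 0.0856
gripper_force: 0.0
```

```bash
python3 go.py .6166 -.1867 .2
```

```text
t 8.97 tcp [0.546  0.2734 0.2352] ee deg [179.73   0.18 145.32] yaxis deg 55.32 F [ 0.7 -0.4 -0.1] w 0.0856 gf 0.0 j [ 0.38  0.15  1.46  0.    1.53 -0.59]
dp units [-7.99 -8.46  0.87] min rows 8.5
```

Call:
apply_moves([
  {"dp": [-0.89, -0.94, 0], "rotation": [0, 0, 0], "fingers": 1},
  {"dp": [-0.89, -0.94, 0], "rotation": [0, 0, 0], "fingers": 1},
  {"dp": [-0.89, -0.94, 0], "rotation": [0, 0, 0], "fingers": 1},
  {"dp": [-0.89, -0.94, 0], "rotation": [0, 0, 0], "fingers": 1},
  {"dp": [-0.89, -0.94, 0], "rotation": [0, 0, 0], "fingers": 1},
  {"dp": [-0.89, -0.94, 0], "rotation": [0, 0, 0], "fingers": 1},
  {"dp": [-0.89, -0.94, 0], "rotation": [0, 0, 0], "fingers": 1},
  {"dp": [-0.89, -0.94, 0.1], "rotation": [0, 0, 0], "fingers": 1},
  {"dp": [-0.87, -0.94, 0.3], "rotation": [0, 0, 0], "fingers": 1},
  {"dp": [0, 0, 0.4], "rotation": [0, 0, 0], "fingers": 1},
])

```text
time: 10.22
tcp_pos: [0.6164, -0.1912, 0.2006]
ee_rot: [-3.141, 0.003, 2.534]
force: [-0.2, 0.3, -1.2]
width: 0.085
gripper_force: 0.0
```

```bash
python3 go.py .6166 -.1867 .063
```

```text
t 10.22 tcp [ 0.6164 -0.1912  0.2006] ee deg [-179.99    0.18  145.2 ] yaxis deg 55.20 F [-0.2  0.3 -1.2] w 0.0850 gf 0.0 j [-0.38  0.26  1.39 -0.    1.48 -1.34]
dp units [0.07 0.1  3.44] min rows 3.4
```

Call:
apply_moves([
  {"dp": [0.07, 0.1, 0.8], "rotation": [0, 0, 0], "fingers": 1},
  {"dp": [0, 0, 0.9], "rotation": [0, 0, 0], "fingers": 1},
  {"dp": [0, 0, 0.9], "rotation": [0, 0, 0], "fingers": 1},
  {"dp": [0, 0, 0.8], "rotation": [0, 0, 0], "fingers": 1},
  {"dp": [0, 0, 0], "rotation": [0, 0, 0], "fingers": 0},
  {"dp": [0, 0, 0], "rotation": [0, 0, 0], "fingers": 0},
  {"dp": [0, 0, 0], "rotation": [0, 0, 0], "fingers": 0},
  {"dp": [0, 0, 0], "rotation": [0, 0, 0], "fingers": 0},
])

```text
time: 11.22
tcp_pos: [0.6174, -0.1828, 0.0655]
ee_rot: [3.141, 0.003, 2.538]
force: [-2.4, -0.6, 7.0]
width: 0.0479
gripper_force: 63.5
```

```bash
python3 go.py .546 .149 .23
```

```text
t 11.22 tcp [ 0.6174 -0.1828  0.0655] ee deg [179.95   0.2  145.44] yaxis deg 55.44 F [-2.4 -0.6  7. ] w 0.0479 gf 63.5 j [-0.37  0.37  1.52 -0.    1.25 -1.34]
dp units [ 6.16  5.82 -4.13] min rows 6.2
```

Call:
apply_moves([
  {"dp": [0, 0, -0.6], "rotation": [0, 0, 0], "fingers": 0},
  {"dp": [0, 0, -0.8], "rotation": [0, 0, 0], "fingers": 0},
  {"dp": [0.2, 0.2, -1], "rotation": [0, 0, 0], "fingers": 0},
  {"dp": [0.4, 0.4, -1], "rotation": [0, 0, 0], "fingers": 0},
  {"dp": [0.8, 0.7, -0.7], "rotation": [0, 0, 0], "fingers": 0},
  {"dp": [1, 0.95, 0], "rotation": [0, 0, 0], "fingers": 0},
  {"dp": [1, 0.95, 0], "rotation": [0, 0, 0], "fingers": 0},
  {"dp": [1, 0.95, 0], "rotation": [0, 0, 0], "fingers": 0},
  {"dp": [1, 0.95, 0], "rotation": [0, 0, 0], "fingers": 0},
  {"dp": [0.7, 0.7, 0], "rotation": [0, 0, 0], "fingers": 0},
])

```text
time: 12.48
tcp_pos: [0.5453, 0.1497, 0.2266]
ee_rot: [3.142, -0.001, 2.54]
force: [0.5, -0.8, -6.5]
width: 0.0477
gripper_force: 63.1
```

Call:
apply_moves([
  {"dp": [0, 0, 0], "rotation": [0, 0, 0], "fingers": 0},
])

```text
time: 12.6
tcp_pos: [0.5453, 0.1504, 0.2265]
ee_rot: [3.141, -0.002, 2.543]
force: [0.3, -1.2, -7.7]
width: 0.0476
gripper_force: 63.1
```

```bash
python3 go.py .546 .149 .0715
```

```text
t 12.60 tcp [0.5453 0.1504 0.2265] ee deg [ 1.7998e+02 -9.0000e-02  1.4569e+02] yaxis deg 55.69 F [ 0.3 -1.2 -7.7] w 0.0476 gf 63.1 j [ 0.18  0.04  1.59  0.    1.51 -0.79]
dp units [-0.04 -0.02  3.88] min rows 3.9
```

Call:
apply_moves([
  {"dp": [0, 0, 0.7], "rotation": [0, 0, 0], "fingers": 0},
  {"dp": [0, 0, 0.9], "rotation": [0, 0, 0], "fingers": 0},
  {"dp": [0, 0, 0.9], "rotation": [0, 0, 0], "fingers": 0},
  {"dp": [0, 0, 0.7], "rotation": [0, 0, 0], "fingers": 0},
  {"dp": [0, 0, 0.3], "rotation": [0, 0, 0], "fingers": 0},
  {"dp": [0, 0, 0.2], "rotation": [0, 0, 0], "fingers": 0},
  {"dp": [0, 0, 0.1], "rotation": [0, 0, 0], "fingers": 0},
  {"dp": [0, 0, 0.05], "rotation": [0, 0, 0], "fingers": 0},
])

```text
time: 13.6
tcp_pos: [0.5473, 0.1473, 0.0738]
ee_rot: [3.141, 0.001, 2.539]
force: [0.1, 0.8, -6.4]
width: 0.0472
gripper_force: 63.2
```

Call:
apply_moves([
  {"dp": [0, 0, 0.06], "rotation": [0, 0, 0], "fingers": 0},
  {"dp": [0, 0, 0.05], "rotation": [0, 0, 0], "fingers": 0},
])

```text
time: 13.85
tcp_pos: [0.5477, 0.1472, 0.0716]
ee_rot: [3.141, 0.002, 2.539]
force: [-13.3, -4.0, 24.9]
width: 0.0477
gripper_force: 66.6
```

Call:
apply_moves([
  {"dp": [0, 0, -0.05], "rotation": [0, 0, 0], "fingers": 1},
  {"dp": [0, 0, 0], "rotation": [0, 0, 0], "fingers": 1},
  {"dp": [0, 0, 0], "rotation": [0, 0, 0], "fingers": 1},
  {"dp": [0, 0, -0.5], "rotation": [0, 0, 0], "fingers": 1},
  {"dp": [0, 0, -1], "rotation": [0, 0, 0], "fingers": 1},
  {"dp": [0, 0, -1], "rotation": [0, 0, -1], "fingers": 1},
  {"dp": [0, 0, -1], "rotation": [0, 0, -1], "fingers": 1},
  {"dp": [0, 0, -0.5], "rotation": [0, 0, -1], "fingers": 1},
  {"dp": [0, 0, 0], "rotation": [0, 0, -1], "fingers": 1},
  {"dp": [0, 0, 0], "rotation": [0, 0, -1], "fingers": 1},
])

```text
time: 15.1
tcp_pos: [0.547, 0.1474, 0.2327]
ee_rot: [3.141, 0.002, 2.978]
force: [-0.0, 0.1, -1.1]
width: 0.0851
gripper_force: 0.0
```

Call:
apply_moves([
  {"dp": [0, 0, 0], "rotation": [0, 0, -1], "fingers": 1},
  {"dp": [0, 0, 0], "rotation": [0, 0, -0.9], "fingers": 1},
])

```text
time: 15.35
tcp_pos: [0.5468, 0.1473, 0.2322]
ee_rot: [3.141, 0.001, -3.14]
force: [0.1, 0.2, 0.2]
width: 0.0851
gripper_force: 0.0
```

```bash
python3 go.py .595 -.3345 .2
cat > fit.py <<'E'
# render-and-compare fit of canister pose: (x,y,yaw), crude ray-marched model, sun from shadows
import sys,cv2,numpy as np
from h import *
from scipy.ndimage import uniform_filter
L=np.array([0.0,0,1]) 
def occ(P,yaw):
    x=P[...,0]*np.cos(yaw)+P[...,1]*np.sin(yaw);y=-P[...,0]*np.sin(yaw)+P[...,1]*np.cos(yaw);z=P[...,2];r=np.hypot(x,y)
    o=(r<.028)&(z<.115)&(z>0)
    return o&~((z>.103)&((r<.015)|((abs(y)<.0105))))
def render(n,c,yaw,box,L,k=2,amb=.35):
    x0,y0,w,h=box;u,v=np.meshgrid(x0+(np.arange(w*k)+.5)/k-.5,y0+(np.arange(h*k)+.5)/k-.5)
    cam=C[n];q=cv2.undistortPoints(np.stack([u,v],-1).reshape(-1,1,2),cam['intrinsics'],cam['dist'])[:,0]
    d=np.c_[q,np.ones(len(q))]@cam['R'];d/=np.linalg.norm(d,axis=1)[:,None];o=-cam['R'].T@cam['t']-c
    s=(.125-o[2])/d[:,2];hit=np.zeros(len(d),bool);P=o+d*s[:,None]
    for i in range(140):
        nh=~hit&occ(P,yaw);hit|=nh;P=np.where(hit[:,None],P,P+d*.0005)
    top=P[:,2]>.114;fl=(abs(P[:,2]-.103)<.0007);
    Q=P-d*.0012;sh=np.zeros(len(d),bool)
    for i in range(60):
        Q=Q+L*.0008;sh|=occ(Q,yaw)
    val=np.where(top|fl,amb+(1-amb)*~sh,.45)
    val=np.where(hit,val,np.nan).reshape(h,k,w,k)
    return np.where(np.isnan(val).any((1,3)),np.nan,np.nanmean(val,(1,3)))
E
python3 - <<'E'
from fit import *
# sun: shadow tip of column button and canister, from top view (approximate shadow end on the table)
T=lambda x,y:((x+.5)/4-.5+240,(y+.5)/4-.5+120)
for tip,base,hh in((T(487,521),np.array([.461,-.355]),.105),(T(435,340),np.array([.595,-.3345]),.115),(T(343,176),np.array([.7141,-.2714]),.115)):
    p=onz("top",tip,0)[:2];print(p-base,p)
E
```

```text
t 15.35 tcp [0.5468 0.1473 0.2322] ee deg [ 1.7999e+02  9.0000e-02 -1.7990e+02] yaxis deg 90.10 F [0.1 0.2 0.2] w 0.0851 gf 0.0 j [ 0.17  0.04  1.58 -0.    1.52 -1.4 ]
dp units [ -1.18 -12.05   0.8 ] min rows 12.0
[-0.04272068  0.02822739] [ 0.41827932 -0.32677261]
[-0.05015228  0.03631727] [ 0.54484772 -0.29818273]
[-0.0501128   0.03141552] [ 0.6639872  -0.23998448]
```

Call:
apply_moves([
  {"dp": [-0.1, -1, 0], "rotation": [0, 0, 0], "fingers": 1},
  {"dp": [-0.1, -1, 0], "rotation": [0, 0, 0], "fingers": 1},
  {"dp": [-0.1, -1, 0], "rotation": [0, 0, 0], "fingers": 1},
  {"dp": [-0.1, -1, 0], "rotation": [0, 0, 0], "fingers": 1},
  {"dp": [-0.1, -1, 0], "rotation": [0, 0, 0], "fingers": 1},
  {"dp": [-0.1, -1, 0], "rotation": [0, 0, 0], "fingers": 1},
  {"dp": [-0.1, -1, 0], "rotation": [0, 0, 0], "fingers": 1},
  {"dp": [-0.1, -1, 0], "rotation": [0, 0, 0], "fingers": 1},
  {"dp": [-0.1, -1, 0], "rotation": [0, 0, 0], "fingers": 1},
  {"dp": [-0.1, -1, 0], "rotation": [0, 0, 0], "fingers": 1},
])

```text
time: 16.6
tcp_pos: [0.5864, -0.2542, 0.2322]
ee_rot: [-3.141, 0.001, 3.141]
force: [0.4, 0.3, -0.1]
width: 0.0852
gripper_force: 0.0
```

Call:
apply_moves([
  {"dp": [-0.1, -1, 0], "rotation": [0, 0, 0], "fingers": 1},
  {"dp": [-0.08, -1, 0.4], "rotation": [0, 0, 0], "fingers": 1},
  {"dp": [0, -0.05, 0.4], "rotation": [0, 0, 0], "fingers": 1},
  {"dp": [0, 0, 0], "rotation": [0, 0, 0], "fingers": 1},
])

```text
time: 17.1
tcp_pos: [0.5924, -0.334, 0.1971]
ee_rot: [3.139, -0.003, 3.14]
force: [-0.5, 0.8, -0.6]
width: 0.0852
gripper_force: 0.0
```

```bash
python3 go.py .595 -.3345 .076
cat > runfit.py <<'E'
from fit import *
from scipy.ndimage import gaussian_filter
L=np.array([.235,-.157,1]);L/=np.linalg.norm(L)
def cost(pic,c,boxes,yaws,dxy):
    best=[]
    for yd in yaws:
        tot=[];ncc={}
        for n in boxes:
            x0,y0,w,h=boxes[n];I=cv2.imread(pic[n],0).astype(float)
            r=render(n,c,np.radians(yd),boxes[n],L);m=~np.isnan(r)
            rr=gaussian_filter(np.where(m,r,.3),.5);b=-9
            for a in range(-2,3):
                for e in range(-2,3):
                  J=I[y0+e:y0+e+h,x0+a:x0+a+w]
                  q=np.corrcoef(J[m],rr[m])[0,1]
                  if q>b:b,ab=q,(a,e)
            ncc[n]=(round(b,3),ab)
        best.append((sum(v[0] for v in ncc.values()),yd,ncc))
    return sorted(best,key=lambda t:-t[0])
if __name__=="__main__":
    c=np.array([.595,-.3345,0]);B={}
    for n in C:
        P=np.array([c+[.028*np.cos(t),.028*np.sin(t),z] for t in np.linspace(0,6.3,20) for z in(.100,.115)]);p=proj(n,P)
        a=np.floor(p.min(0)).astype(int)-1;e=np.ceil(p.max(0)).astype(int)+1;B[n]=(*a,*(e-a))
    print(B)
    for t in cost({n:f"pics/{n}raw.png" for n in C},c,B,range(-90,90,5),0)[:8]:print(t)
E
python3 runfit.py
```

```text
t 17.10 tcp [ 0.5924 -0.334   0.1971] ee deg [ 1.7988e+02 -1.5000e-01  1.7992e+02] yaxis deg 89.92 F [-0.5  0.8 -0.6] w 0.0852 gf 0.0 j [-0.59  0.37  1.28  0.    1.5  -2.16]
dp units [-0.07 -0.02  3.03] min rows 3.0
{'scene': (np.int64(149), np.int64(155), np.int64(24), np.int64(19)), 'top': (np.int64(358), np.int64(166), np.int64(26), np.int64(26))}
(np.float64(1.885), 10, {'scene': (np.float64(0.949), (0, 0)), 'top': (np.float64(0.936), (0, 0))})
(np.float64(1.871), 15, {'scene': (np.float64(0.95), (0, 0)), 'top': (np.float64(0.921), (0, 0))})
(np.float64(1.8130000000000002), 5, {'scene': (np.float64(0.905), (0, 0)), 'top': (np.float64(0.908), (-1, -1))})
(np.float64(1.772), 20, {'scene': (np.float64(0.899), (0, 0)), 'top': (np.float64(0.873), (0, 0))})
(np.float64(1.677), 0, {'scene': (np.float64(0.834), (0, 0)), 'top': (np.float64(0.843), (0, 0))})
(np.float64(1.627), 25, {'scene': (np.float64(0.82), (0, 0)), 'top': (np.float64(0.807), (0, 0))})
(np.float64(1.581), -5, {'scene': (np.float64(0.768), (0, 0)), 'top': (np.float64(0.813), (0, 0))})
(np.float64(1.5070000000000001), 30, {'scene': (np.float64(0.754), (0, 0)), 'top': (np.float64(0.753), (0, 0))})fit.py:23: RuntimeWarning: Mean of empty slice
  return np.where(np.isnan(val).any((1,3)),np.nan,np.nanmean(val,(1,3)))
```

Call:
apply_moves([
  {"dp": [-0.07, 0, 0.8], "rotation": [0, 0, 0], "fingers": 1},
  {"dp": [0, 0, 0.8], "rotation": [0, 0, 0], "fingers": 1},
  {"dp": [0, 0, 0.8], "rotation": [0, 0, 0], "fingers": 1},
  {"dp": [0, 0, 0.75], "rotation": [0, 0, 0], "fingers": 1},
  {"dp": [0, 0, 0], "rotation": [0, 0, 0], "fingers": 0},
  {"dp": [0, 0, 0], "rotation": [0, 0, 0], "fingers": 0},
  {"dp": [0, 0, 0], "rotation": [0, 0, 0], "fingers": 0},
  {"dp": [0, 0, 0], "rotation": [0, 0, 0], "fingers": 0},
])

```text
time: 18.1
tcp_pos: [0.597, -0.3351, 0.0744]
ee_rot: [-3.141, 0.002, 3.141]
force: [-0.8, 1.4, 3.2]
width: 0.0548
gripper_force: 64.1
```

```bash
python3 go.py .609 .212 .23
```

```text
t 18.10 tcp [ 0.597  -0.3351  0.0744] ee deg [-1.7994e+02  1.2000e-01  1.7995e+02] yaxis deg 89.95 F [-0.8  1.4  3.2] w 0.0548 gf 64.1 j [-0.59  0.47  1.38  0.    1.3  -2.16]
dp units [-0.3  13.67 -3.9 ] min rows 13.7
```

Call:
apply_moves([
  {"dp": [0, 0, -0.6], "rotation": [0, 0, 0], "fingers": 0},
  {"dp": [0, 0, -0.8], "rotation": [0, 0, 0], "fingers": 0},
  {"dp": [0, 0, -1], "rotation": [0, 0, 0], "fingers": 0},
  {"dp": [0, 0.3, -1], "rotation": [0, 0, 0], "fingers": 0},
  {"dp": [-0.02, 0.7, -0.6], "rotation": [0, 0, 0], "fingers": 0},
  {"dp": [-0.03, 1, 0], "rotation": [0, 0, 0], "fingers": 0},
  {"dp": [-0.03, 1, 0], "rotation": [0, 0, 0], "fingers": 0},
  {"dp": [-0.03, 1, 0], "rotation": [0, 0, 0], "fingers": 0},
  {"dp": [-0.03, 1, 0], "rotation": [0, 0, 0], "fingers": 0},
  {"dp": [-0.03, 1, 0], "rotation": [0, 0, 0], "fingers": 0},
])

```text
time: 19.35
tcp_pos: [0.6025, -0.0934, 0.2317]
ee_rot: [3.141, -0.001, 3.14]
force: [0.7, 0.6, -7.4]
width: 0.0554
gripper_force: 66.1
```

Call:
apply_moves([
  {"dp": [-0.03, 1, 0], "rotation": [0, 0, 0], "fingers": 0},
  {"dp": [-0.03, 1, 0], "rotation": [0, 0, 0], "fingers": 0},
  {"dp": [-0.03, 1, 0], "rotation": [0, 0, 0], "fingers": 0},
  {"dp": [-0.03, 1, 0], "rotation": [0, 0, 0], "fingers": 0},
  {"dp": [-0.03, 1, 0], "rotation": [0, 0, 0], "fingers": 0},
  {"dp": [-0.03, 1, 0], "rotation": [0, 0, 0], "fingers": 0},
  {"dp": [0, 0.7, 0], "rotation": [0, 0, 0], "fingers": 0},
  {"dp": [0, 0.5, 0], "rotation": [0, 0, 0], "fingers": 0},
  {"dp": [0, 0.3, 0], "rotation": [0, 0, 0], "fingers": 0},
  {"dp": [0, 0, 0], "rotation": [0, 0, 0], "fingers": 0},
])

```text
time: 20.6
tcp_pos: [0.6105, 0.2054, 0.2323]
ee_rot: [-3.141, -0.0, 3.141]
force: [-0.1, -0.5, -7.2]
width: 0.0553
gripper_force: 66.0
```

```bash
python3 go.py .609 .212 .080
```

```text
t 20.60 tcp [0.6105 0.2054 0.2323] ee deg [-1.7998e+02 -2.0000e-02  1.7998e+02] yaxis deg 89.98 F [-0.1 -0.5 -7.2] w 0.0553 gf 66.0 j [ 0.25  0.25  1.35 -0.    1.54 -1.33]
dp units [0.04 0.17 3.81] min rows 3.8
```

Call:
apply_moves([
  {"dp": [0, 0.17, 0.7], "rotation": [0, 0, 0], "fingers": 0},
  {"dp": [0, 0, 0.9], "rotation": [0, 0, 0], "fingers": 0},
  {"dp": [0, 0, 0.9], "rotation": [0, 0, 0], "fingers": 0},
  {"dp": [0, 0, 0.7], "rotation": [0, 0, 0], "fingers": 0},
  {"dp": [0, 0, 0.3], "rotation": [0, 0, 0], "fingers": 0},
  {"dp": [0, 0, 0.15], "rotation": [0, 0, 0], "fingers": 0},
  {"dp": [0, 0, 0.05], "rotation": [0, 0, 0], "fingers": 0},
  {"dp": [0, 0, 0], "rotation": [0, 0, 0], "fingers": 0},
])

```text
time: 21.6
tcp_pos: [0.6115, 0.2121, 0.0858]
ee_rot: [3.141, 0.002, 3.141]
force: [-0.2, 1.0, -8.1]
width: 0.055
gripper_force: 66.0
```

Call:
apply_moves([
  {"dp": [0, 0, 0.08], "rotation": [0, 0, 0], "fingers": 0},
  {"dp": [0, 0, 0.05], "rotation": [0, 0, 0], "fingers": 0},
  {"dp": [0, 0, 0.02], "rotation": [0, 0, 0], "fingers": 0},
])

```text
time: 21.98
tcp_pos: [0.6119, 0.2121, 0.0805]
ee_rot: [3.141, 0.003, 3.141]
force: [-3.0, -2.5, 7.6]
width: 0.0551
gripper_force: 67.0
```

Call:
apply_moves([
  {"dp": [0, 0, -0.03], "rotation": [0, 0, 0], "fingers": 1},
  {"dp": [0, 0, 0], "rotation": [0, 0, 0], "fingers": 1},
  {"dp": [0, 0, 0], "rotation": [0, 0, 0], "fingers": 1},
  {"dp": [0, 0, -0.5], "rotation": [0, 0, 0], "fingers": 1},
  {"dp": [0, 0, -1], "rotation": [0, 0, 0], "fingers": 1},
  {"dp": [0, 0, -1], "rotation": [0, 0, 1], "fingers": 1},
  {"dp": [0, 0, -1], "rotation": [0, 0, 1], "fingers": 1},
  {"dp": [0, 0, 0], "rotation": [0, 0, 1], "fingers": 1},
  {"dp": [0, 0, 0], "rotation": [0, 0, 1], "fingers": 1},
  {"dp": [0, 0, 0], "rotation": [0, 0, 1], "fingers": 1},
])

```text
time: 23.22
tcp_pos: [0.611, 0.2121, 0.2217]
ee_rot: [3.14, 0.001, 2.701]
force: [0.3, -0.1, 0.5]
width: 0.0856
gripper_force: 0.0
```

```bash
python3 go.py .449 -.048 .2
```

```text
t 23.23 tcp [0.611  0.2121 0.2217] ee deg [1.7993e+02 8.0000e-02 1.5478e+02] yaxis deg 64.78 F [ 0.3 -0.1  0.5] w 0.0856 gf 0.0 j [ 0.25  0.26  1.36  0.    1.52 -0.88]
dp units [ 0.89 -7.61  0.53] min rows 7.6
```

Call:
apply_moves([
  {"dp": [0.11, -0.95, 0], "rotation": [0, 0, 0], "fingers": 1},
  {"dp": [0.11, -0.95, 0], "rotation": [0, 0, 0], "fingers": 1},
  {"dp": [0.11, -0.95, 0], "rotation": [0, 0, 0], "fingers": 1},
  {"dp": [0.11, -0.95, 0], "rotation": [0, 0, 0], "fingers": 1},
  {"dp": [0.11, -0.95, 0], "rotation": [0, 0, 0], "fingers": 1},
  {"dp": [0.11, -0.95, 0], "rotation": [0, 0, 0], "fingers": 1},
  {"dp": [0.11, -0.95, 0], "rotation": [0, 0, 0], "fingers": 1},
  {"dp": [0.11, -0.95, 0], "rotation": [0, 0, 0], "fingers": 1},
  {"dp": [0, 0, 0.3], "rotation": [0, 0, 0], "fingers": 1},
  {"dp": [0, 0, 0.3], "rotation": [0, 0, 0], "fingers": 1},
])

```text
time: 24.48
tcp_pos: [0.4505, -0.0484, 0.1961]
ee_rot: [3.141, 0.002, 2.704]
force: [-0.5, 0.5, -1.4]
width: 0.0856
gripper_force: 0.0
```

```bash
python3 - <<'E'
from station import *
import cv2,numpy as np
t=get_image("top")[:,:,::-1];s=get_image("scene")[:,:,::-1]
cv2.imwrite("pics/topraw2.png",t);cv2.imwrite("pics/sceneraw2.png",s)
a=cv2.resize(t[140:270,100:310],None,fx=3.8,fy=3.8,interpolation=cv2.INTER_CUBIC)[:300] if 0 else cv2.resize(t[150:270,110:310],(500,300),interpolation=cv2.INTER_CUBIC)
b=cv2.resize(s[160:280,290:420],(325,300),interpolation=cv2.INTER_CUBIC)[:,:300]
t0=cv2.imread("pics/topraw.png");c=cv2.resize(t0[224:256,244:276],(300,300),interpolation=cv2.INTER_CUBIC)
s0=cv2.imread("pics/sceneraw.png");d=cv2.resize(s0[172:202,262:292],(300,300),interpolation=cv2.INTER_CUBIC)
cv2.imwrite("pics/c4.png",np.vstack([np.hstack([a,b]),cv2.copyMakeBorder(np.hstack([c,d]),0,0,0,200,0)]))
E
python3 go.py .449 -.048 .012
```

```text
t 24.57 tcp [ 0.4493 -0.0476  0.1941] ee deg [-1.7998e+02 -1.5000e-01  1.5499e+02] yaxis deg 64.99 F [ 0.2  0.6 -0. ] w 0.0856 gf 0.0 j [-0.22 -0.26  1.93  0.    1.47 -1.35]
dp units [-0.01 -0.01  4.55] min rows 4.6
```

View pics/c4.png

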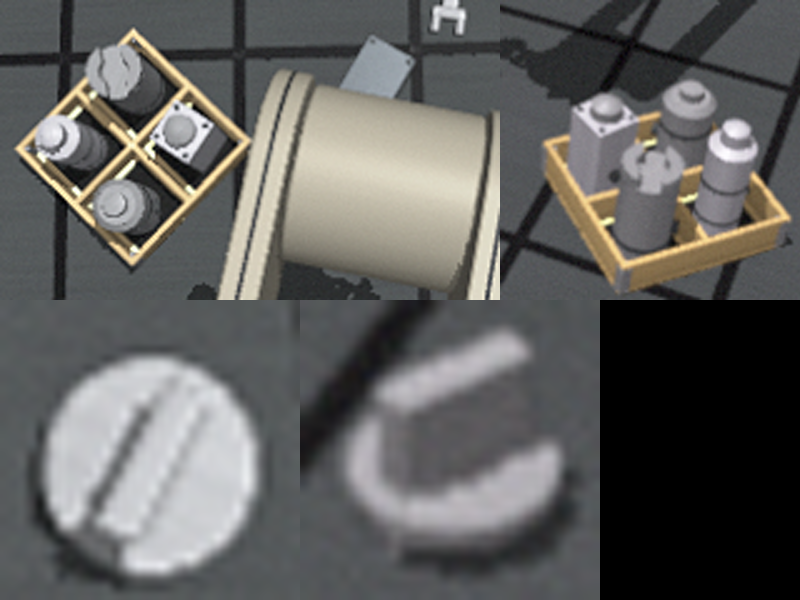

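```bash
cat > fit2.py <<'E'
import fit,warnings;warnings.filterwarnings("ignore")
from fit import *
from scipy.ndimage import gaussian_filter
Ls=np.array([.235,-.157,1]);Ls/=np.linalg.norm(Ls)
def can(P,yaw,z0):return can0(P-np.array([0,0,z0]),yaw)
can0=fit.occ
def cap(P,yaw):
    x=P[...,0]*np.cos(yaw)+P[...,1]*np.sin(yaw);y=-P[...,0]*np.sin(yaw)+P[...,1]*np.cos(yaw);z=P[...,2];r=np.hypot(x,y)
    return ((r<.031)&(z>.010)&(z<.018))|((abs(x)<.023)&(abs(y)<.007)&(z>=.018)&(z<.052))
def render(n,c,yaw,box,occ,flats,ztop,L,k=3,amb=.35,side=.45):
    x0,y0,w,h=box;u,v=np.meshgrid(x0+(np.arange(w*k)+.5)/k-.5,y0+(np.arange(h*k)+.5)/k-.5)
    cam=C[n];q=cv2.undistortPoints(np.stack([u,v],-1).reshape(-1,1,2),cam['intrinsics'],cam['dist'])[:,0]
    d=np.c_[q,np.ones(len(q))]@cam['R'];d/=np.linalg.norm(d,axis=1)[:,None];o=-cam['R'].T@cam['t']-c
    P=o+d*((ztop+.002-o[2])/d[:,2])[:,None];hit=np.zeros(len(d),bool)
    for i in range(180):
        hit|=~hit&occ(P,yaw);P=np.where(hit[:,None],P,P+d*.0005)
    f=np.any([abs(P[:,2]-z)<.0007 for z in flats],0);Q=P-d*.0012;sh=np.zeros(len(d),bool)
    for i in range(60):Q=Q+L*.0008;sh|=occ(Q,yaw)
    val=np.where(hit,np.where(f,amb+(1-amb)*~sh,side),np.nan).reshape(h,k,w,k)
    return np.where(np.isnan(val).any((1,3)),np.nan,np.nanmean(val,(1,3)))
def run(name,pics,c,occ,R,zl,zh,flats,yaws,L=Ls,**kw):
    tab=[]
    Bx={}
    for n in pics:
        p=proj(n,np.array([c+[R*np.cos(t),R*np.sin(t),z] for t in np.linspace(0,6.3,20) for z in(zl,zh)]))
        a=np.floor(p.min(0)).astype(int)-1;e=np.ceil(p.max(0)).astype(int)+1;Bx[n]=(*a,*(e-a))
    for yd in yaws:
        row=[]
        for n in pics:
            x0,y0,w,h=Bx[n];I=cv2.imread(pics[n],0).astype(np.float32)
            r=render(n,c,np.radians(yd),Bx[n],occ,flats,zh,L,**kw);m=~np.isnan(r);rr=gaussian_filter(np.where(m,r,.3),.5);b=(-9,)
            for a in np.arange(-2,2.1,.5):
                for e in np.arange(-2,2.1,.5):
                    J=cv2.warpAffine(I,np.float32([[1,0,-x0-a],[0,1,-y0-e]]),(int(w),int(h)))
                    b=max(b,(round(float(np.corrcoef(J[m],rr[m])[0,1]),3),float(a),float(e)))
            row.append(b)
        tab.append((round(sum(r[0] for r in row),3),yd,row))
    print(name);[print(t) for t in sorted(tab,key=lambda t:-t[0])[:6]]
E
python3 - <<'E'
from fit2 import *
P1={n:f"pics/{n}raw.png" for n in C};P2={n:f"pics/{n}raw2.png" for n in C}
run("can1",P1,np.array([.595,-.3345,0]),can0,.028,.1,.115,(.115,.103),range(4,21,2))
c2=np.array([.611,.212,.006])
run("can2 sun",P2,c2,can0,.028,.1,.115,(.115,.103),range(-4,30,3))
run("can2 shade",P2,c2,can0,.028,.1,.115,(.115,.103),range(-4,30,3),amb=.9,side=.5)
run("cap",P1,np.array([.449,-.048,0]),cap,.031,.012,.052,(.052,.018),range(144,166,2))
E
```

```text
can1
(1.937, 12, [(0.96, 0.0, 0.5), (0.977, -0.5, -0.5)])
(1.936, 10, [(0.957, 0.0, 0.5), (0.979, -0.5, -0.5)])
(1.923, 14, [(0.956, 0.0, 0.5), (0.967, -0.5, -0.5)])
(1.922, 8, [(0.947, 0.5, 0.0), (0.975, -0.5, -0.5)])
(1.897, 16, [(0.943, 0.0, 0.5), (0.954, -0.5, -0.5)])
(1.896, 6, [(0.932, 0.5, 0.0), (0.964, -0.5, -0.5)])
can2 sun
(1.927, 11, [(0.954, 0.0, 0.0), (0.973, 0.0, 0.5)])
(1.913, 8, [(0.947, 0.0, 0.0), (0.966, 0.0, 0.5)])
(1.906, 14, [(0.946, 0.0, 0.0), (0.96, 0.0, 0.5)])
(1.86, 17, [(0.92, 0.0, 0.0), (0.94, 0.0, 0.5)])
(1.858, 5, [(0.921, 0.5, 0.0), (0.937, 0.0, 0.5)])
(1.815, 2, [(0.889, 0.5, 0.0), (0.926, 0.0, 0.5)])
can2 shade
(1.89, 11, [(0.928, 0.5, 0.0), (0.962, 0.0, 0.5)])
(1.886, 8, [(0.93, 0.5, 0.0), (0.956, 0.0, 0.5)])
(1.878, 14, [(0.927, 0.5, 0.0), (0.951, 0.0, 0.5)])
(1.845, 17, [(0.909, 0.5, 0.0), (0.936, -0.5, 0.5)])
(1.842, 5, [(0.913, 0.5, 0.0), (0.929, 0.0, 0.5)])
(1.808, 2, [(0.887, 0.5, 0.0), (0.921, 0.5, 0.0)])
cap
(1.651, 156, [(0.941, 0.5, 0.0), (0.71, -0.5, -0.5)])
(1.645, 154, [(0.945, 0.5, 0.0), (0.7, -0.5, -0.5)])
(1.626, 158, [(0.937, 0.5, 0.0), (0.689, -0.5, -0.5)])
(1.624, 152, [(0.943, 0.5, 0.0), (0.681, -0.5, -0.5)])
(1.589, 160, [(0.927, 0.5, 0.0), (0.662, -0.5, -0.5)])
(1.587, 144, [(0.919, 0.5, 0.5), (0.668, -0.5, 0.5)])
```

Call:
apply_moves([
  {"dp": [0, 0.02, 0.9], "rotation": [0, 0, 0], "fingers": 1},
  {"dp": [0, 0, 0.9], "rotation": [0, 0, 0], "fingers": 1},
  {"dp": [0, 0, 0.9], "rotation": [0, 0, 0], "fingers": 1},
  {"dp": [0, 0, 0.9], "rotation": [0, 0, 0], "fingers": 1},
  {"dp": [0, 0, 0.6], "rotation": [0, 0, 0], "fingers": 1},
  {"dp": [0, 0, 0], "rotation": [0, 0, 0], "fingers": 0},
  {"dp": [0, 0, 0], "rotation": [0, 0, 0], "fingers": 0},
  {"dp": [0, 0, 0], "rotation": [0, 0, 0], "fingers": 0},
  {"dp": [0, 0, 0], "rotation": [0, 0, 0], "fingers": 0},
  {"dp": [0, 0, 0], "rotation": [0, 0, 0], "fingers": 0},
])

```text
time: 25.82
tcp_pos: [0.4514, -0.0479, 0.029]
ee_rot: [3.141, 0.002, 2.704]
force: [-0.3, 1.7, 6.2]
width: 0.0124
gripper_force: 59.0
```

```bash
python3 go.py .449 -.048 .21
```

```text
t 25.82 tcp [ 0.4514 -0.0479  0.029 ] ee deg [1.7996e+02 1.2000e-01 1.5494e+02] yaxis deg 64.94 F [-0.3  1.7  6.2] w 0.0124 gf 59.0 j [-0.22 -0.06  2.08  0.    1.13 -1.35]
dp units [ 0.05 -0.02 -4.53] min rows 4.5
```

Call:
apply_moves([
  {"dp": [0, 0, -0.6], "rotation": [0, 0, 0], "fingers": 0},
  {"dp": [0, 0, -0.9], "rotation": [0, 0, -0.8], "fingers": 0},
  {"dp": [0, 0, -1], "rotation": [0, 0, -0.8], "fingers": 0},
  {"dp": [0, 0, -1], "rotation": [0, 0, -0.8], "fingers": 0},
  {"dp": [0, 0, -1], "rotation": [0, 0, -0.8], "fingers": 0},
  {"dp": [0, 0, -0.2], "rotation": [0, 0, -0.8], "fingers": 0},
  {"dp": [0, 0, 0], "rotation": [0, 0, -0.8], "fingers": 0},
  {"dp": [0, 0, 0], "rotation": [0, 0, -0.8], "fingers": 0},
  {"dp": [0, 0, 0], "rotation": [0, 0, -0.8], "fingers": 0},
  {"dp": [0, 0, 0], "rotation": [0, 0, -0.8], "fingers": 0},
])

```text
time: 27.08
tcp_pos: [0.4499, -0.0477, 0.2153]
ee_rot: [3.141, -0.001, -2.948]
force: [-0.7, -0.6, -2.0]
width: 0.0133
gripper_force: 58.9
```

```bash
python3 go.py .6105 .212 .21
```

```text
t 27.07 tcp [ 0.4499 -0.0477  0.2153] ee deg [ 1.7998e+02 -4.0000e-02 -1.6893e+02] yaxis deg 101.07 F [-0.7 -0.6 -2. ] w 0.0133 gf 58.9 j [-0.22 -0.27  1.9  -0.    1.51 -1.98]
dp units [-5.19  5.6   0.13] min rows 5.6
```

Call:
apply_moves([
  {"dp": [-0.5, 0.5, 0], "rotation": [0, 0, 0], "fingers": 0},
  {"dp": [-0.8, 0.9, 0], "rotation": [0, 0, 0], "fingers": 0},
  {"dp": [-0.9, 1, 0], "rotation": [0, 0, 0], "fingers": 0},
  {"dp": [-0.9, 1, 0], "rotation": [0, 0, 0], "fingers": 0},
  {"dp": [-0.9, 0.9, 0], "rotation": [0, 0, 0], "fingers": 0},
  {"dp": [-0.7, 0.8, 0], "rotation": [0, 0, 0], "fingers": 0},
  {"dp": [-0.49, 0.5, 0], "rotation": [0, 0, 0], "fingers": 0},
  {"dp": [0, 0, 0], "rotation": [0, 0, 0], "fingers": 0},
])

```text
time: 28.08
tcp_pos: [0.6116, 0.2131, 0.2145]
ee_rot: [3.141, -0.002, -2.949]
force: [-0.9, -0.6, -2.3]
width: 0.0128
gripper_force: 59.0
```

```bash
python3 go.py .6105 .212 .158
```

```text
t 28.07 tcp [0.6116 0.2131 0.2145] ee deg [ 1.7999e+02 -9.0000e-02 -1.6894e+02] yaxis deg 101.06 F [-0.9 -0.6 -2.3] w 0.0128 gf 59.0 j [ 0.26  0.27  1.36  0.    1.51 -1.51]
dp units [ 0.03 -0.02  1.41] min rows 1.4
```

Call:
apply_moves([
  {"dp": [0.03, -0.02, 0.6], "rotation": [0, 0, 0], "fingers": 0},
  {"dp": [0, 0, 0.6], "rotation": [0, 0, 0], "fingers": 0},
  {"dp": [0, 0, 0.2], "rotation": [0, 0, 0], "fingers": 0},
  {"dp": [0, 0, 0], "rotation": [0, 0, 0], "fingers": 0},
])

```text
time: 28.58
tcp_pos: [0.61, 0.2099, 0.1593]
ee_rot: [-3.141, -0.001, -2.951]
force: [-0.8, 0.1, -2.8]
width: 0.0128
gripper_force: 59.0
```

```bash
python3 go.py .6105 .212 .14
```

```text
t 28.57 tcp [0.61   0.2099 0.1593] ee deg [-1.7999e+02 -8.0000e-02 -1.6908e+02] yaxis deg 100.92 F [-0.8  0.1 -2.8] w 0.0128 gf 59.0 j [ 0.25  0.29  1.43 -0.    1.42 -1.51]
dp units [-0.02  0.05  0.48] min rows 0.5
```

Call:
apply_moves([
  {"dp": [0, 0.05, 0.1], "rotation": [0, 0, 0], "fingers": 0},
  {"dp": [0, 0, 0.1], "rotation": [0, 0, 0], "fingers": 0},
  {"dp": [0, 0, 0.08], "rotation": [0, 0, 0], "fingers": 0},
  {"dp": [0, 0, 0.05], "rotation": [0, 0, 0], "fingers": 0},
  {"dp": [0, 0, 0], "rotation": [0, 0, 0], "fingers": 0},
])

```text
time: 29.2
tcp_pos: [0.6101, 0.2125, 0.1462]
ee_rot: [-3.142, -0.0, -2.951]
force: [0.2, 0.9, -2.2]
width: 0.0129
gripper_force: 59.0
```

Call:
apply_moves([
  {"dp": [0, 0, 0.06], "rotation": [0, 0, 0], "fingers": 0},
  {"dp": [0, 0, 0.05], "rotation": [0, 0, 0], "fingers": 0},
  {"dp": [0, 0, 0.03], "rotation": [0, 0, 0], "fingers": 0},
  {"dp": [0, 0, 0], "rotation": [0, 0, 0], "fingers": 0},
])

```text
time: 29.7
tcp_pos: [0.6101, 0.2125, 0.1407]
ee_rot: [-3.142, -0.0, -2.951]
force: [-0.7, 0.1, -2.7]
width: 0.0126
gripper_force: 59.0
```

Call:
apply_moves([
  {"dp": [0, 0, 0.03], "rotation": [0, 0, 0], "fingers": 0},
  {"dp": [0, 0, 0.02], "rotation": [0, 0, 0], "fingers": 0},
  {"dp": [0, 0, 0.02], "rotation": [0, 0, 0], "fingers": 0},
])

```text
time: 30.08
tcp_pos: [0.6109, 0.2127, 0.14]
ee_rot: [3.142, 0.002, -2.95]
force: [-4.6, -1.5, 11.0]
width: 0.0128
gripper_force: 61.0
```

Call:
apply_moves([
  {"dp": [0, 0, -0.02], "rotation": [0, 0, 0], "fingers": 1},
  {"dp": [0, 0, 0], "rotation": [0, 0, 0], "fingers": 1},
  {"dp": [0, 0, 0], "rotation": [0, 0, 0], "fingers": 1},
  {"dp": [0, 0, -0.4], "rotation": [0, 0, 0], "fingers": 1},
  {"dp": [0, 0, -1], "rotation": [0, 0, 0], "fingers": 1},
  {"dp": [0, 0, -1], "rotation": [0, 0, 0], "fingers": 1},
  {"dp": [0.5, -0.8, -0.2], "rotation": [0, 0, 0], "fingers": 1},
  {"dp": [0.7, -1, 0], "rotation": [0, 0, 0], "fingers": 1},
  {"dp": [0.7, -1, 0], "rotation": [0, 0, 0], "fingers": 1},
  {"dp": [0.7, -1, 0], "rotation": [0, 0, 0], "fingers": 1},
])

```text
time: 31.32
tcp_pos: [0.5366, 0.0423, 0.2444]
ee_rot: [-3.141, 0.002, -2.95]
force: [0.6, -0.0, -0.4]
width: 0.0852
gripper_force: 0.0
```

Call:
apply_moves([
  {"dp": [0.7, -1, 0], "rotation": [0, 0, 0], "fingers": 1},
  {"dp": [0.7, -1, 0], "rotation": [0, 0, 0], "fingers": 1},
  {"dp": [0, -1, 0], "rotation": [0, 0, 0], "fingers": 1},
  {"dp": [0, 0, 0], "rotation": [0, 0, 0], "fingers": 1},
])

```text
time: 31.82
tcp_pos: [0.505, -0.0874, 0.2443]
ee_rot: [-3.14, 0.002, -2.954]
force: [-0.2, -0.0, 0.5]
width: 0.0854
gripper_force: 0.0
```

Run:
```python
from station import *
import cv2,numpy as np
t=get_image("top")[:,:,::-1];s=get_image("scene")[:,:,::-1]
a=cv2.resize(t[155:265,110:220],(400,400),interpolation=cv2.INTER_CUBIC)
b=cv2.resize(s[170:280,300:410],(400,400),interpolation=cv2.INTER_CUBIC)
cv2.imwrite("pics/c5.png",np.hstack([a,b]))
from h import proj
print(proj("top",[.6105,.212,.163]),proj("scene",[.6105,.212,.163]),proj("scene",[.6105,.212,.129]),state()['joint_velocities'].round(3))
```

```text
[[150.28196942 173.8000187 ]] [[353.1742096  211.22521739]] [[351.25877589 222.21349594]] [ 0.026 -0.     0.008  0.001 -0.004  0.001]
```

View pics/c5.png

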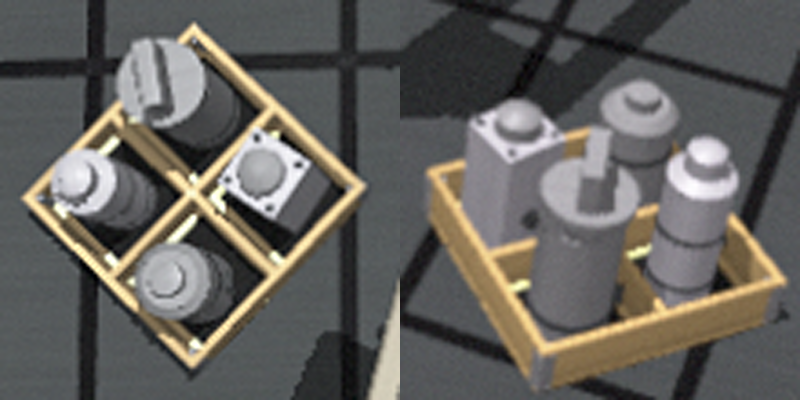

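The picture shows all four load cells upright in their own cells. In the scene view the cap disc lies flat on the canister rim around crop (590,190), with no gap.

```bash
python3 -c "
from station import *
print(finish_job())"
```

```text
the job is handed in; nothing more can be done
None
```

The job is handed in at about 32 s of the 72 s allowed: canister, column and block stand upright in the three free cells, and the keyed cap is seated on the canister. The seating height and the final pictures agree; no verdict was returned.

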